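Lid on and latch down on the cutter box

ROBOT

A 6-joint arm with a two-finger parallel gripper is mounted at the origin on the work surface. World frame = base frame: x ahead of the robot, y to its left, z up, the work surface at z = 0. Lengths are in m, angles in rad, forces in N, time in s.
With the tool pointing down it reaches from about 0.275 to 0.75 m from the base axis. Payload 10.2 kg.
Tool frame: the origin (TCP) lies midway between the tips of the shut fingers; the grasp point (between the pads) lies 19 mm behind it (env.hold_point_z is the distance from the TCP to the grasp point, in m); x points along the fingers, z is the direction in which the jaws open and shut, and the axes are right-handed (so a half turn about x gives the same grasp; the last joint's range is limited). The gripper opens to 85 mm and grips with 20 to 120 N. Pads are 22 mm wide; open, the fingers measure 114 mm over their backs; the gripper's body (76 mm by 85 mm) begins 54 mm behind the grasp point. The pads swing forward as they close: fully open they stand 13 mm farther back than shut.
Start: joints at [1.007, 0.313, 1.498, -0, 1.331, -0.223], TCP at [0.175, 0.495, 0.196] pointing down, gripper open.
Joint ranges: [-2.94, 2.94], [-0.97, 2.17], [0.19, 2.56], [-1.23, 4.37], [0.02, 3.11], [-2.88, 2.88]. Speed limits (rad/s): [2.39, 2.39, 3.01, 3.14, 3.14, 3.14].

INTERFACE

Orientations are given as a unit quaternion [x, y, z, w].
In Python, from bench import env, kinematics, monitor, eyes, job gives the robot as it stands. The module is installed in compiled form; this text tells all that it offers. Calls block until the motion is done:
- env.reach(position, orientation): joint-space move of the TCP to a pose.
- env.movel(position, velocity=0.15, frame=None, guard=None): straight line of the TCP; frame=None keeps the orientation; velocity is the mean speed in m/s. With guard (N) it stops when the force on the tool has changed by that much, and returns True; else False.
- env.set_joints(angles): joint-space move.
- env.release() and env.close_gripper(effort=None): open the fingers fully, or close them until they stop; effort is the grip in N (None keeps the last).
- env.hold(seconds).
- kinematics.ik(position, orientation): joint angles nearest the present ones, or None.
- monitor.sense(): the state.
- eyes.grab_frame(name): name is "side" or "top"; returns a dict with "frame" (400x640x3 uint8, red, green, blue), "mtx" (3x3 intrinsics, pixels), "k1" (the pictures are not rectified: a ray, as slopes to the right and down, at radius r is drawn at 1 + k1 r^2 times it, then the intrinsics apply), "view" (4x4, takes a point from world to camera coordinates). Camera axes: x right, y down, z forward; pixel columns grow to the right and rows downward; lengths in m; the calibration is good to about 2 mm. A picture is of the moment at which its call begins. There is no depth.
A pose or a line that the arm cannot do raises env.MotionError and nothing moves.
- job.hand_in(): hands the job in, once; it reports no verdict.
The state is a dict: "clock": time; "joints": joint angles; "qvel": joint speeds; "joint_efforts": joint torques, N m; "position": TCP position; "ee_rot": TCP orientation; "contact_force": force on the tool from outside, world axes, zero at the start; "ft_torque": the same for the moment, N m; "finger_gap": opening from 0.0 (shut) to 1.0 (fully open).
Only numpy, scipy, OpenCV 4.12 (cv2) and the standard library are available. Lean on these libraries where they do the work, as an engineer would, in place of code of your own. Each camera call takes 0.05 s, during which the arm holds its last target. There are 200 camera calls.

TASK

Close up the packed cutter box. Bring the wooden lid, of which only the tab shows, out from under the low rack until it lies fully clear on the counter, and let go; then pick it up again and set it on the box, fully home, with its tab between the two horns. Finally swing the steel latch bar over the tab, all the way down into its fork; leave the loose cookie cutters and the rolling pin where they lie.

Things in the scene. Friction and masses are not known exactly. Their poses are not given: they have to be found in the camera images.
- box: Open wooden box packed with cutters, fixed to the counter. Origin: centre of the bay's underside, z up. Bay 166 (x) x 136 (y) mm outside, walls 12 mm, rim 60 mm high, opening 142 x 112 mm. On its -x side a solid ledge, also 60 mm high, x = -83 to -137 mm, 120 mm wide (y), with two horns and the latch.
- seat (a point): Where the lid's origin lies when the lid is home: on the box's z axis, 50 mm above the box's origin. The lid then has the box's yaw, its tab (-x) on the ledge between the horns.
- ledge (a point): Middle of the ledge's top, between the horns, 115 mm to -x of the box's origin. Two darker wooden horns flank it at y = +28 and -28 mm, each 14 mm thick (y), 40 mm long (x), tops 40 mm above the ledge; free gap 42 mm. The +y horn carries the latch hinge; the -y horn is the fork.
- fork (a point): The latch's catch: middle of the slot floor of the fork horn (-y side), 76 mm above the counter, slot 16 mm wide, prongs 24 mm high.
- latch (a joint): Hinge angle (rad) of the steel latch bar: 0 = level, down in the fork (closed, stop); pi/2 = upright; 1.65 to 2.1 at the start, leaning outward; 2.2 = stop. Stiff hinge: the bar stays where it is left. Bar 12 mm wide (box x), 10 mm thick; swings in the box's y-z plane.
- latch_hinge (a point): Point on the latch's hinge axis: 115 mm to -x, 28 mm to +y and 82 mm above the box's origin; axes as the box's.
- latch_knob (a point): Centre of the cross knob at the end of the latch bar, 115 mm from the hinge: a steel cylinder 22 mm thick, 28 mm long along the box's x. At joint angle q it lies at (0, -115 cos q, 115 sin q) mm from the hinge in the box's axes. Its z axis is vertical when the latch is closed.
- lid: Loose wooden lid, about 0.34 kg. Origin: centre of its underside, z up. Plug 136 (x) x 106 (y) x 10 mm below (3 mm play in the box's opening), on it a plate 160 x 130 mm, z = 10 to 24 mm, and at the same height a tab 30 mm wide reaching to x = -132 mm; block pull on the middle, 70 (x) x 20 (y) mm, z = 24 to 56 mm. Starts under the rack, only the tab sticking out.
- lid_tab (a point): Point in the middle of the tab, 15 mm from its outer end: 117 mm to -x of the lid's origin, 17 mm up; axes as the lid's.
- lid_pull (a point): Point in the lid's pull at gripping height: 45 mm above the lid's origin; axes as the lid's.
- rack: Low fixed wooden rack over the lid. Origin on the counter, z up. Board x = -90 to +110 mm, y = -121 to +121 mm, underside 70, top 82 mm high; side panels 12 mm thick at y = +-115 mm; open at its -x side, where the lid comes out. Baking tins on the board from x = -5 mm back, up to 124 mm high.
- star_cutter: loose aluminium star cookie cutter, 84 mm across, 28 mm high, bystander; origin under its centre
- round_cutter: loose aluminium round cookie cutter, 68 mm across, 28 mm high, bystander; origin under its centre
- tree_cutter: loose aluminium fir-tree cookie cutter, 84 x 60 mm, 28 mm high, bystander; origin under its centre
- rolling_pin: wooden rolling pin, 345 mm long along its y, 52 mm thick, bystander; origin under its middle
Mind the look-alikes: they are no part of the job. What is shaped like the lid but purple is not meant.

How it is judged:
On the way, in this order (a step that is already met when the one before it is completed fails the run):
1. the lid lies flat on the counter, fully clear of the rack, let go (x of lid in the frame of rack below -0.17 m and height (world z) of lid below 0.004 m and angle between lid's own z axis and vertical below 0.04 rad and contact force between the fingers and lid below 0.1 N), for 0.2 s.
2. the lid is home on the box, tab between the horns, while the latch is still up (z of lid in the frame of box between 0.045 and 0.0525 m and x of lid_tab in the frame of box between -0.125 and -0.109 m and angle between lid's own z axis and vertical below 0.03 rad and value of joint latch above 0.8 rad), for 0.2 s.
At the end, for the whole second after the job is handed in: The lid is fully home on the box (within 2.5 mm of its seat in height, level within 0.03 rad, tab between the horns and within 8 mm of its place along the ledge), at rest, and the latch is down in its fork (angle under 0.06 rad) (z of lid in the frame of box between 0.045 and 0.0525 m and x of lid_tab in the frame of box between -0.125 and -0.109 m and angle between lid's own z axis and vertical below 0.03 rad and value of joint latch below 0.06 rad and linear speed of lid below 0.01 m/s); the robot touches nothing.
It fails at once if a loose cookie cutter or the rolling pin is moved by more than 30 mm (distance of any of star_cutter, round_cutter, tree_cutter, rolling_pin from where it was at the start of the episode above 0.03 m).
It also fails if it takes over 64 s, if anything falls off the work surface, if the arm or the gripper's body presses on something with over 40 N, if the wrist force passes 120 N, or if a joint passes its speed limit or range.

## Working session

There is one attempt and no reset: what is moved stays moved. The work goes in short steps, each a Python script; the robot and the scene stay as the last script left them, time stands still between calls to the robot, and variables do not carry over. Pictures are saved under pics/ and viewed, about 8 in all and at most 12, crops included, and the job is handed in when it is done.

```bash
mkdir -p pics
cat > h.py <<'E'
import numpy as np, cv2
from scipy.spatial.transform import Rotation as R
from scipy.optimize import least_squares
from bench import env, kinematics, monitor, eyes, job
def snap(cam,name=None,crop=None,scale=1):
    f=eyes.grab_frame(cam)
    if name:
        im=f["frame"][:,:,::-1]
        if crop: a,b,c,d=crop; im=im[b:d,a:c]
        im=cv2.resize(im,None,fx=scale,fy=scale,interpolation=cv2.INTER_CUBIC)
        cv2.imwrite("pics/%s.png"%name,im)
    return f
def proj(f,P):
    P=np.atleast_2d(P); c=P@np.array(f["view"])[:3,:3].T+np.array(f["view"])[:3,3]
    s=c[:,:2]/c[:,2:]; r2=(s**2).sum(1,keepdims=True); s=s*(1+f["k1"]*r2)
    m=np.array(f["mtx"]); return s@m[:2,:2].T+m[:2,2]
def onplane(f,uv,z):
    # world point at height z seen at pixel uv
    return least_squares(lambda p:(proj(f,[p[0],p[1],z])-uv).ravel(),[0.5,0.0]).x
def quat(yaw_z):
    "tool down, jaws' z axis along world direction yaw_z"
    x=np.array([0,0,-1.]);z=np.array([np.cos(yaw_z),np.sin(yaw_z),0]);y=np.cross(z,x)
    return R.from_matrix(np.c_[x,y,z]).as_quat()
E
python3 - <<'E'
from h import *
for c in("side","top"):
    f=snap(c,c+"0",scale=1.25)
    print(c,np.array(f["mtx"]).round(1).tolist(),f["k1"],np.array(f["view"]).round(3).tolist())
s=monitor.sense();print(s["position"],s["ee_rot"],s["clock"],env.hold_point_z)
E
```

```text
side [[439.6, 0.0, 317.0], [0.0, 439.6, 200.5], [0.0, 0.0, 1.0]] -0.020497719137316187 [[0.974, -0.227, 0.002, -0.515], [-0.136, -0.587, -0.798, 0.097], [0.182, 0.777, -0.602, 1.421], [0.0, 0.0, 0.0, 1.0]]
top [[472.9, 0.0, 323.5], [0.0, 472.9, 200.3], [0.0, 0.0, 1.0]] -0.05649748651199017 [[-0.02, -1.0, -0.014, -0.046], [-0.989, 0.022, -0.147, 0.518], [0.148, 0.011, -0.989, 1.496], [0.0, 0.0, 0.0, 1.0]]
[0.17534504 0.49457711 0.19599353] [-0.40814251  0.57792526  0.40780673  0.57716181] 0.1 0.0187
```

View pics/top0.png

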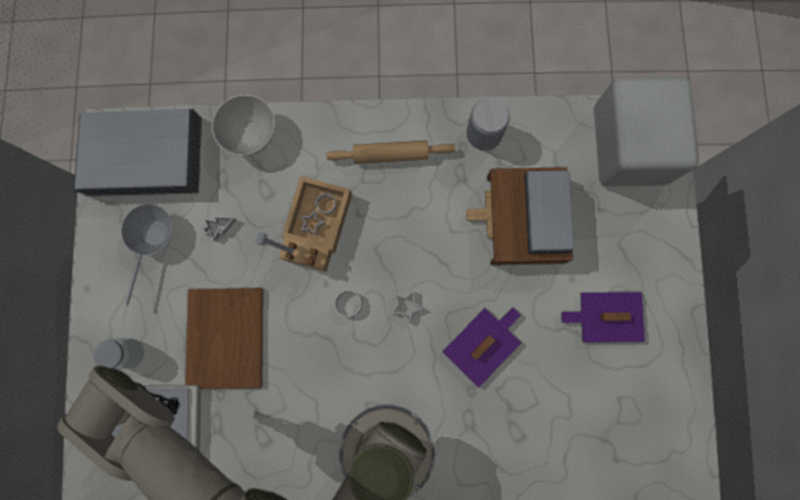

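View pics/side0.png

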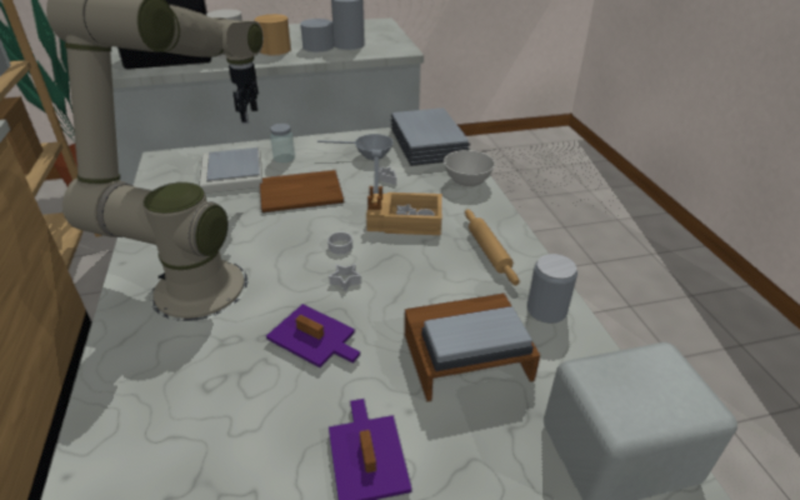

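The top view shows the box at about (316,222)/1.25, with the latch leaning to image left. The rack is at (532,215)/1.25, with the lid tab sticking out to image left (world +y) at (478,215)/1.25. Next I'll enlarge both.

Run:
```python
from h import *
f=eyes.grab_frame("top")["frame"][:,:,::-1]
a=cv2.resize(f[130:225,195:295],(400*1,380),interpolation=cv2.INTER_CUBIC)
b=cv2.resize(f[125:220,365:465],(400,380),interpolation=cv2.INTER_CUBIC)
cv2.imwrite("pics/crop1.png",cv2.resize(np.hstack([a,b]),(800,380)))
```

```text
(no output)
```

View pics/crop1.png

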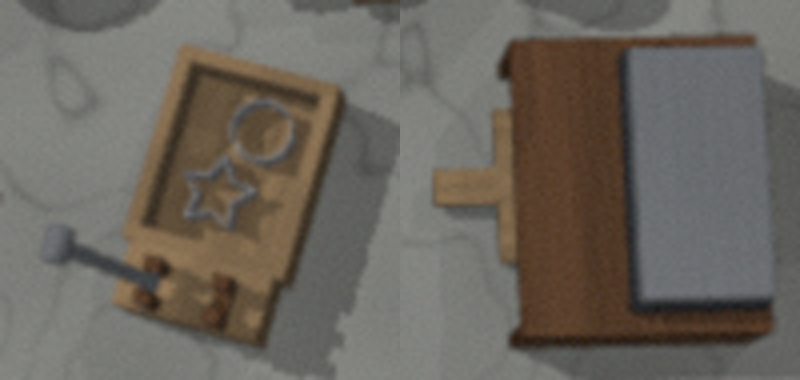

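```bash
cat > fit.py <<'E'
from h import *
def fit(f,obj,px,x0):
    obj=np.array(obj,float)/1000;px=np.array(px,float)
    def W(p): 
        c,s=np.cos(p[2]),np.sin(p[2]); return np.c_[p[0]+c*obj[:,0]-s*obj[:,1],p[1]+s*obj[:,0]+c*obj[:,1],obj[:,2]]
    r=least_squares(lambda p:(proj(f,W(p))-px).ravel(),x0,loss="soft_l1")
    return r.x,(proj(f,W(r.x))-px).round(1).tolist()
E
python3 - <<'E'
from fit import *
f=eyes.grab_frame("top")
L=lambda a:np.array(a)/4+[195,130]-0.0
Rr=lambda a:(np.array(a)-[400,0])/4+[365,125]
b,r=fit(f,[(83,68,60),(83,-68,60),(-83,68,60),(-83,-68,60),(-137,60,60),(-137,-60,60)],L([(183,47),(341,90),(126,237),(292,282),(115,303),(266,345)]),[.5,.15,0]);print("box",b,r)
c,s=np.cos(b[2]),np.sin(b[2])
for q in np.arange(1.6,2.15,.1):
    l=np.array([-.115,.028-.115*np.cos(q),.082+.115*np.sin(q)])
    print(q,((proj(f,[b[0]+c*l[0]-s*l[1],b[1]+s*l[0]+c*l[1],l[2]])[0]-[195,130])*4).round())
l,r=fit(f,[(-132,15,24),(-132,-15,24),(-80,65,24),(-80,-65,24)],Rr([(433,170),(433,206),(495,110),(500,262)]),[.5,-.3,-1.57]);print("lid",l,r)
k,r=fit(f,[(-90,121,82),(-90,-121,82),(110,121,82),(110,-121,82)],Rr([(513,38),(521,335),(755,38),(775,333)]),[.5,-.3,-1.57]);print("rack",k,r)
for n,(u,v) in dict(star=(410,308),round=(349,305),tree=(221,229),pin=(390,152),board=(262,290),bowl=(245,125)).items(): print(n,onplane(f,np.array([u,v])/1.25,.014).round(3))
E
```

```text
box [ 0.6156721   0.1668481  -0.27548612] [[0.2, -0.2], [0.6, -0.9], [0.2, 0.7], [-0.9, -0.1], [0.6, 0.9], [-1.3, -0.3]]
1.6 [122. 262.]
1.7000000000000002 [107. 259.]
1.8000000000000003 [ 93. 255.]
1.9000000000000004 [ 80. 252.]
2.0000000000000004 [ 67. 250.]
2.1000000000000005 [ 56. 247.]
lid [ 0.60989896 -0.35498238 -1.57495632] [[0.0, -0.1], [0.3, -0.2], [-0.3, -0.1], [-0.1, 0.5]]
rack [ 0.59755883 -0.37254553 -1.5820735 ] [[-0.5, -0.0], [-0.1, 0.3], [1.0, -0.6], [-0.1, 0.2]]
star [ 0.369 -0.068]
round [0.38  0.091]
tree [0.589 0.434]
pin [ 0.791 -0.023]
board [0.423 0.32 ]
bowl [0.879 0.376]
```

Run:
```python
from h import *
s=monitor.sense();p=s["position"]
env.movel([p[0],p[1],.33],velocity=.25)
x,y=.610,-.232
for yaw in (0,np.pi):
    print(yaw,kinematics.ik([x,y,.2],quat(yaw)))
qs=[(abs(kinematics.ik([x,y,.2],quat(w))[5]),w) for w in(0,np.pi) if kinematics.ik([x,y,.2],quat(w)) is not None]
w=min(qs)[1]; q=quat(w); print("yaw",w)
env.reach([x,y,.25],q)
print(env.movel([x,y,.05],velocity=.2,guard=15),env.movel([x,y,.003],velocity=.06,guard=8))
env.close_gripper(40)
s=monitor.sense();print(s["clock"],s["position"],s["finger_gap"],s["contact_force"])
print(env.movel([x,y+.185,.003],velocity=.12,guard=30))
s=monitor.sense();print(s["clock"],s["position"],s["finger_gap"],s["contact_force"])
env.release(); env.movel([x,y+.185,.15],velocity=.2); env.hold(.3)
snap("top","drag",(300,100,460,230),5)
print(monitor.sense()["clock"])
```

```text
0 [-5.42592830e-01  6.04320260e-01  1.05086438e+00 -4.44089210e-16
  1.48640801e+00 -5.42592830e-01]
3.141592653589793 [-5.42592830e-01  6.04320260e-01  1.05086438e+00 -4.44089210e-16
  1.48640801e+00  2.59899982e+00]
yaw 0
False False
6.7167 [ 0.60998742 -0.231987    0.00298174] 0.0008119356321369275 [-0.34462746  1.44873979  0.77596457]
False
8.4083 [ 0.6100197  -0.04760049  0.00297478] -5.44517937947011e-05 [5.71497320e-01 5.20550693e-04 2.77748873e-01]
10.425
```

View pics/drag.png

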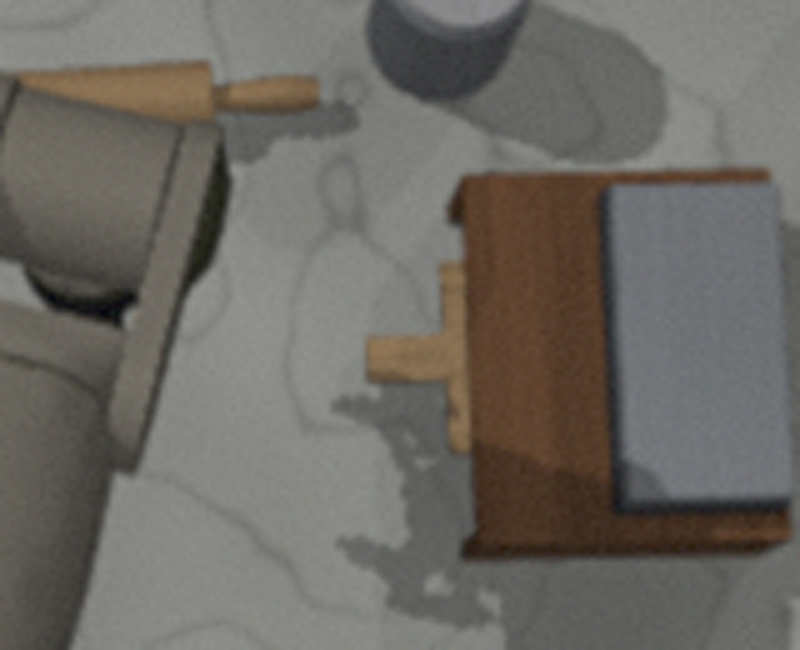

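The fingers shut on nothing: the lid is unmoved and the tab end is still at crop (368,360). I'll check the calibration by drawing the predicted points on the side view.

Run:
```python
from h import *
f=eyes.grab_frame("side");s=monitor.sense()
im=cv2.resize(f["frame"][:,:,::-1],None,fx=4,fy=4,interpolation=cv2.INTER_CUBIC)
def lp(P): 
    x,y,t=.6099,-.355,-1.575;c,sn=np.cos(t),np.sin(t);P=np.array(P)/1000.
    return np.c_[x+c*P[:,0]-sn*P[:,1],y+sn*P[:,0]+c*P[:,1],P[:,2]]
pts=np.vstack([lp([(-132,15,24),(-132,-15,24),(-80,65,24),(-80,-65,24)]),s["position"],[.61,-.232,.003]])
uv=proj(f,pts);print(uv.round(1).tolist(),s["position"],s["finger_gap"])
for u,v in uv*4+1.5: cv2.circle(im,(int(u),int(v)),3,(0,0,255),-1)
cv2.imwrite("pics/side1.png",im[700:1300,1000:1800])
```

```text
[[364.4, 241.0], [355.0, 242.4], [385.6, 249.9], [343.8, 256.7], [345.2, 176.3], [360.0, 248.7]] [ 0.6099285  -0.04696928  0.14969869] 1.0003836657546386
```

View pics/side1.png

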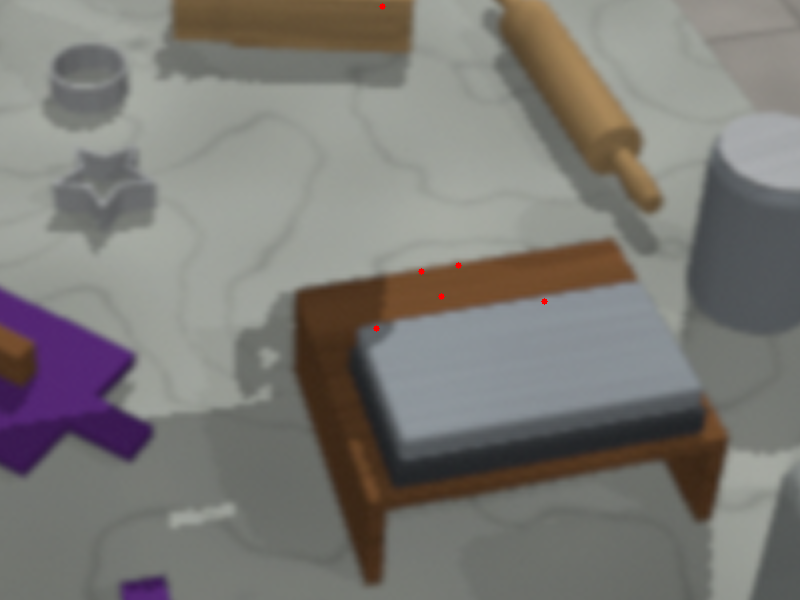

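Run:
```python
from fit import *
f=snap("side","side2",(225,60,425,200),4)
O=np.array([250,175]);P=lambda a:(np.array(a)-1.5)/4+O
k,r=fit(f,[(-90,121,82),(-90,-121,82),(110,121,82),(110,-121,82)],P([(615,238),(297,290),(727,435),(376,507)]),[.5,-.3,-1.57]);print("rack side",k,r)
print(proj(f,[.175,.495,.196])*1.25, (proj(f,monitor.sense()["position"])-[225,60])*4)
c=snap("top","top2",(220,60,460,240),3.3); print((proj(c,monitor.sense()["position"])-[220,60])*3.3)
```

```text
rack side [ 0.60259042 -0.37022519 -1.56120432] [[-0.1, -0.3], [-0.6, 0.0], [2.0, 0.3], [-0.3, -0.3]]
[[250.78036543 131.51777158]] [[481.04957506 464.97393718]]
[[327.57488677 345.48450512]]
```

View pics/side2.png

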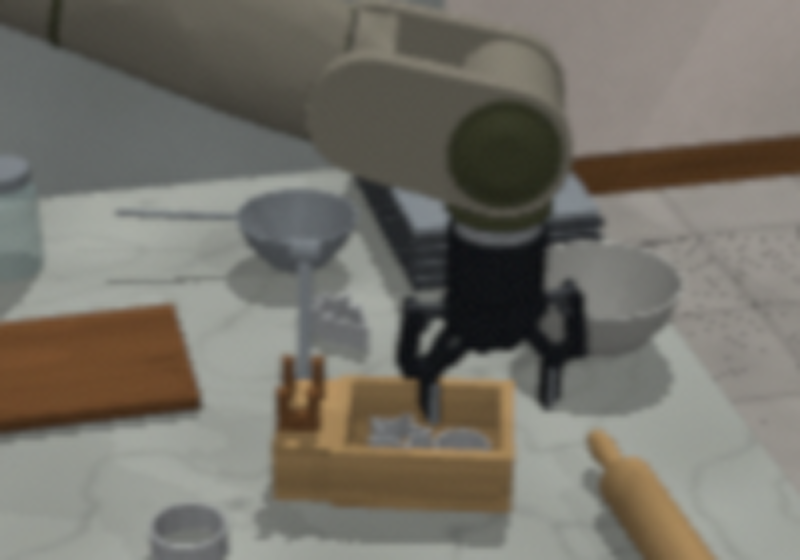

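Run:
```python
from h import *
f=eyes.grab_frame("side");t=eyes.grab_frame("top")
print("base px",proj(f,[0,0,0])*1.25,proj(t,[0,0,0])*1.25)
env.close_gripper(20)
x,y=.61,-.047
ims=[]
for z in(.15,.004):
    print(env.movel([x,y,z],velocity=.12,guard=6))
    f=eyes.grab_frame("side");p=monitor.sense()["position"];uv=proj(f,p)[0];print(p,uv)
    im=cv2.resize(f["frame"][80:230,295:395,::-1],None,fx=4,fy=4,interpolation=cv2.INTER_CUBIC)
    cv2.circle(im,tuple(int(a) for a in (uv-[295,80])*4+1.5),3,(0,0,255),-1); ims.append(im)
cv2.imwrite("pics/shut.png",np.hstack(ims))
```

```text
base px [[197.81585312 288.07606487]] [[386.46876385 453.63496996]]
False
[ 0.61000803 -0.04703123  0.15000651] [345.28140087 176.19361309]
False
[ 0.61046078 -0.0471172   0.00476842] [343.68928909 211.74873617]
```

View pics/shut.png

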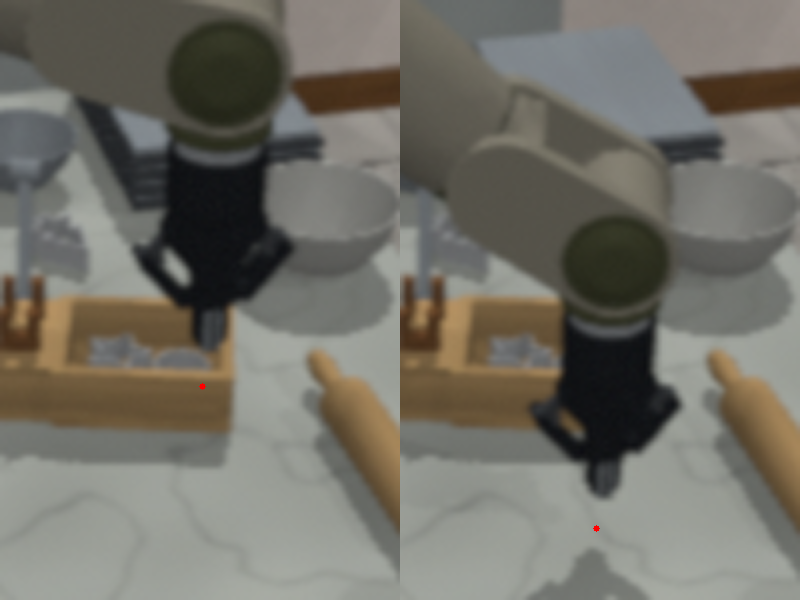

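Run:
```python
from h import *
x,y=.61,-.047
print(env.movel([x,y,-.048],velocity=.03,guard=5))
s=monitor.sense();p=s["position"];print(p,s["contact_force"],s["joints"],s["clock"])
f=eyes.grab_frame("side");uv=proj(f,p)[0];print(uv)
im=cv2.resize(f["frame"][150:250,295:395,::-1],None,fx=4,fy=4,interpolation=cv2.INTER_CUBIC)
cv2.circle(im,tuple(int(a) for a in (uv-[295,150])*4+1.5),3,(0,0,255),-1)
t=eyes.grab_frame("top");uv=proj(t,p)[0];print(uv)
im2=cv2.resize(t["frame"][110:210,270:370,::-1],None,fx=4,fy=4,interpolation=cv2.INTER_CUBIC)
cv2.circle(im2,tuple(int(a) for a in (uv-[270,110])*4+1.5),3,(0,0,255),-1)
cv2.imwrite("pics/touch.png",np.hstack([im,im2]))
```

```text
True
[ 0.6099572  -0.04696724 -0.03471038] [-2.58810184  0.04170898  6.03116661] [-2.68114593e-01  7.57692108e-01  1.43988896e+00 -1.31222958e-05
  9.44331025e-01 -2.68155649e-01] 14.3583
[343.09853706 220.69880199]
[320.51968817 176.64325879]
```

View pics/touch.png

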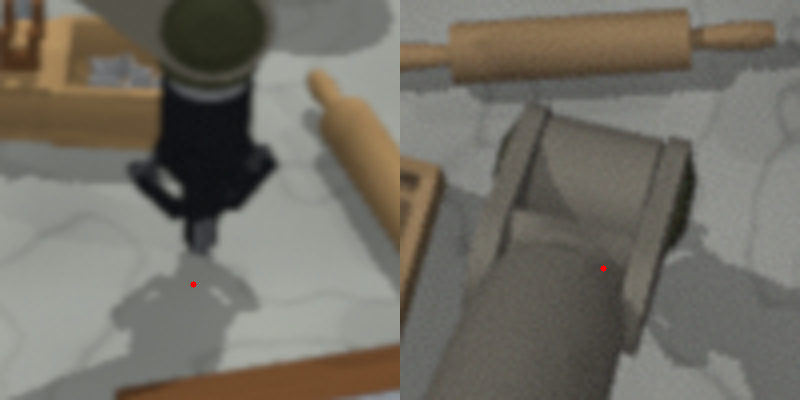

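Contact with the counter comes at a reported TCP z of -0.035. So the real tips stand 35 mm higher than reported, and the first grip closed above the tab. I'll correct for this and retry.

```bash
echo 'DZ=-.0347' >> h.py
python3 - <<'E'
from h import *
q=quat(0);x,y=.610,-.232
env.movel([x,-.047,.06+DZ],velocity=.2); env.release()
env.movel([x,y,.06+DZ],velocity=.25)
print(env.movel([x,y,.003+DZ],velocity=.08,guard=8))
env.close_gripper(40)
s=monitor.sense();print(s["clock"],s["position"],s["finger_gap"],s["contact_force"])
if s["finger_gap"]>.1:
    print(env.movel([x,y+.185,.003+DZ],velocity=.12,guard=30))
    s=monitor.sense();print(s["clock"],s["position"],s["finger_gap"],s["contact_force"])
    env.release(); env.movel([x,y+.185,.10],velocity=.25); env.reach([.42,-.25,.15],q)
f=snap("top","drag2",(280,110,440,220),5)
print(monitor.sense()["clock"])
E
```

```text
False
17.9917 [ 0.61016373 -0.23209605 -0.03132664] 0.3426518981552341 [-0.04306617  0.50118893  3.12656326]
False
19.6833 [ 0.61003479 -0.04679076 -0.0316003 ] 0.34233138502712335 [-0.72387148  0.95277563  5.73885255]
22.0917
```

View pics/drag2.png

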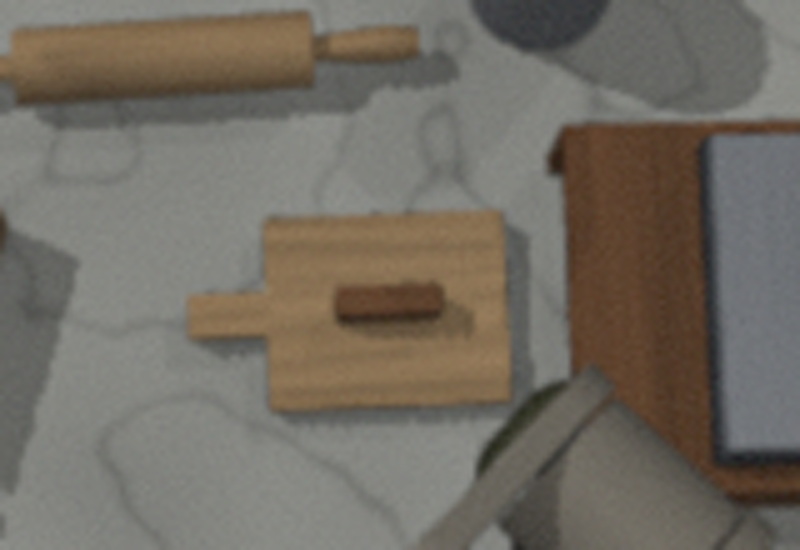

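Run:
```python
from fit import *
f=eyes.grab_frame("top")
P=lambda a:(np.array(a)-2)/5+[280,110]
l,r=fit(f,[(-80,65,24),(-80,-65,24),(80,65,24),(80,-65,24),(-132,15,24),(-132,-15,24)],P([(264,218),(270,410),(502,211),(510,403),(188,294),(190,338)]),[.6,-.17,-1.57]);print("lid",l,r)
c,s=np.cos(l[2]),np.sin(l[2]);print("tab",l[0]-.117*c,l[1]-.117*s)
# same -px convention correction for box
L=lambda a:(np.array(a)-1.5)/4+[195,130]
b,r=fit(f,[(83,68,60),(83,-68,60),(-83,68,60),(-83,-68,60),(-137,60,60),(-137,-60,60)],L([(183,47),(341,90),(126,237),(292,282),(115,303),(266,345)]),[.5,.15,0]);print("box",b)
for yaw in (l[2]+np.pi/2,b[2]+np.pi/2,b[2]-np.pi/2,b[2]): print(yaw,kinematics.ik([b[0],b[1],.1],quat(yaw))[5])
```

```text
lid [ 0.61249359 -0.1689507  -1.56301869] [[-0.2, -0.1], [-0.2, 0.1], [0.4, -0.1], [0.6, 0.1], [-0.2, -0.1], [-0.4, 0.0]]
tab 0.6115836123522392 -0.051954239694527046
box [ 0.61692971  0.16807582 -0.27544782]
0.007777633905800219 0.07530318886360643
1.2953485089070587 -1.2122676861376518
-1.8462441446827345 1.9293249674521409
-0.27544781788783795 0.35852864065724477
```

Run:
```python
from h import *
l=[.611,-.169,-1.563]; b=[.6155,.168,-.2754]; ql=quat(l[2]+np.pi/2); qb=quat(b[2]+np.pi/2)
env.reach([l[0],l[1],.09],ql)
print(env.movel([l[0],l[1],.030+DZ],velocity=.1,guard=8))
env.close_gripper(70)
s=monitor.sense();print(s["clock"],s["position"],s["finger_gap"],s["contact_force"])
assert s["finger_gap"]>.1
env.movel([l[0],l[1],.155+DZ],velocity=.15)
env.reach([l[0],l[1]+.02,.155+DZ],qb)
env.movel([b[0],b[1],.155+DZ],velocity=.2)
s=monitor.sense();print(s["clock"],s["position"],s["finger_gap"],s["contact_force"])
A=snap("side")["frame"];B=snap("top")["frame"]
cv2.imwrite("pics/rawside.png",A[:,:,::-1]);cv2.imwrite("pics/rawtop.png",B[:,:,::-1])
g=lambda F,u,v:cv2.resize(F[v:v+120,u:u+80,::-1],None,fx=5,fy=5,interpolation=cv2.INTER_CUBIC)
cv2.imwrite("pics/hover.png",np.hstack([g(A,285,95),g(B,205,125)]))
```

```text
False
24.725 [ 0.61126617 -0.16912952 -0.00432694] 0.21681164721080565 [1.08120874 0.36544973 2.29939453]
28.5917 [0.61560226 0.16715009 0.12030056] 0.21680489903152508 [ 0.04510536 -0.16315562 -2.26418746]
```

View pics/hover.png

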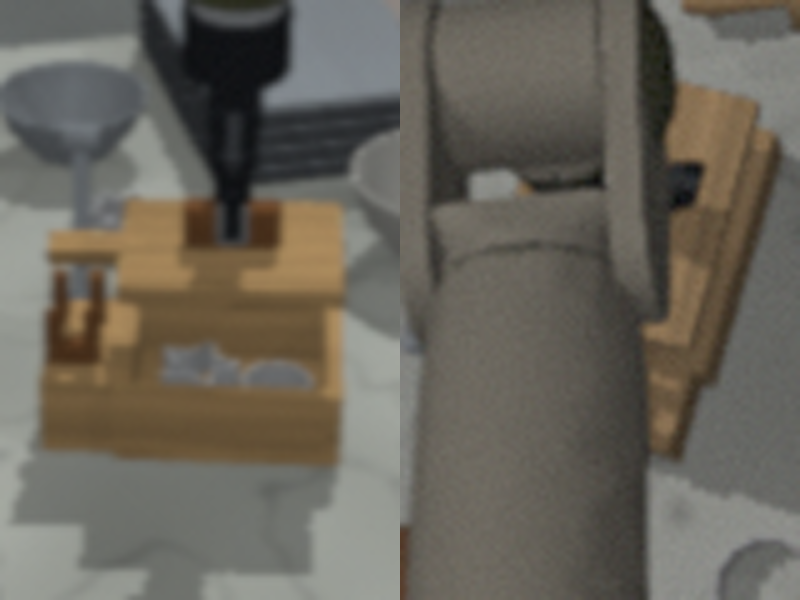

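Run:
```python
from fit import *
f=eyes.grab_frame("side")
P=lambda a:(np.array(a)-2)/5+[285,95]
b,r=fit(f,[(83,-68,60),(-137,-60,60),(83,-68,0),(-137,-60,0)],P([(343,385),(45,375),(338,463),(40,448)]),[.6,.17,-.27]);print("box",b,r)
z=125
l,r=fit(f,[(80,-65,24+z),(80,-65,10+z),(-80,-65,24+z),(-80,-65,10+z),(80,65,24+z),(-80,65,24+z)],P([(345,290),(343,305),(120,277),(118,293),(345,205),(125,200)]),[.6,.17,-.27]);print("lid",l,r)
for nm,p,pts in(("box",[.6155,.168,-.2754],[(83,-68,60),(-137,-60,60),(83,-68,0),(-137,-60,0)]),("lid",[.6155,.168,-.2754],[(80,-65,24+z),(-80,-65,24+z),(80,65,24+z),(-80,65,24+z),(-132,-15,24+z)])):
    c,s=np.cos(p[2]),np.sin(p[2]);o=np.array(pts)/1000.
    print(nm,((proj(f,np.c_[p[0]+c*o[:,0]-s*o[:,1],p[1]+s*o[:,0]+c*o[:,1],o[:,2]])-[285,95])*5+2).round().tolist())
```

```text
box [ 0.62300336  0.18432574 -0.26635253] [[0.1, 1.0], [-1.0, 0.5], [0.2, -1.0], [0.5, -0.6]]
lid [ 0.62208938  0.17563669 -0.28879843] [[0.1, -0.3], [0.3, 0.2], [-0.8, 0.9], [-0.4, 1.1], [-0.1, -1.3], [0.9, -1.6]]
box [[339.0, 404.0], [33.0, 390.0], [335.0, 473.0], [36.0, 458.0]]
lid [[341.0, 295.0], [110.0, 289.0], [338.0, 204.0], [122.0, 199.0], [42.0, 251.0]]
```

Run:
```python
import cv2,numpy as np
from h import *
A=cv2.imread("pics/rawside.png");f=eyes.grab_frame("side")
im=cv2.resize(A[130:195,285:365],None,fx=9,fy=9,interpolation=cv2.INTER_CUBIC)
def W(p,pts):
    c,s=np.cos(p[2]),np.sin(p[2]);o=np.array(pts)/1000.
    return ((proj(f,np.c_[p[0]+c*o[:,0]-s*o[:,1],p[1]+s*o[:,0]+c*o[:,1],o[:,2]])-[285,130])*9+4).round().astype(np.int32)
b=[.6155,.168,-.2754];z=125
for P,col in(([(83,-68,60),(-83,-68,60),(-83,-68,0),(83,-68,0)],(0,0,255)),([(-83,-60,60),(-137,-60,60),(-137,-60,0),(-83,-60,0)],(0,255,0)),([(80,-65,24+z),(-80,-65,24+z),(-80,-65,10+z),(80,-65,10+z)],(255,0,0)),([(71,56,60),(71,-56,60),(-71,-56,60),(-71,56,60)],(255,0,255)),([(-132,-15,24+z),(-132,15,24+z),(-132,15,10+z),(-132,-15,10+z)],(255,255,0))):
    cv2.polylines(im,[W(b,P)],True,col,1)
cv2.imwrite("pics/ov.png",im)
g=A.astype(int).sum(2)
for u in(315,335,345): print(u,g[148:192,u-1:u+2].mean(1).astype(int).tolist())
```

```text
315 [381, 383, 374, 354, 319, 266, 238, 237, 242, 250, 247, 238, 231, 227, 221, 219, 227, 236, 243, 246, 253, 261, 259, 264, 259, 254, 259, 262, 256, 248, 242, 237, 230, 227, 231, 242, 243, 240, 265, 317, 337, 340, 337, 335]
335 [302, 361, 372, 363, 352, 288, 250, 231, 225, 245, 259, 257, 246, 238, 236, 235, 231, 229, 254, 303, 344, 332, 320, 315, 302, 283, 263, 257, 258, 258, 248, 239, 236, 236, 235, 230, 232, 242, 253, 280, 318, 331, 331, 328]
345 [394, 394, 381, 367, 354, 305, 263, 242, 234, 246, 254, 253, 242, 233, 231, 232, 230, 221, 233, 272, 304, 320, 314, 307, 306, 292, 273, 256, 255, 256, 247, 238, 237, 241, 239, 232, 228, 236, 244, 263, 304, 321, 320, 315]
```

View pics/ov.png

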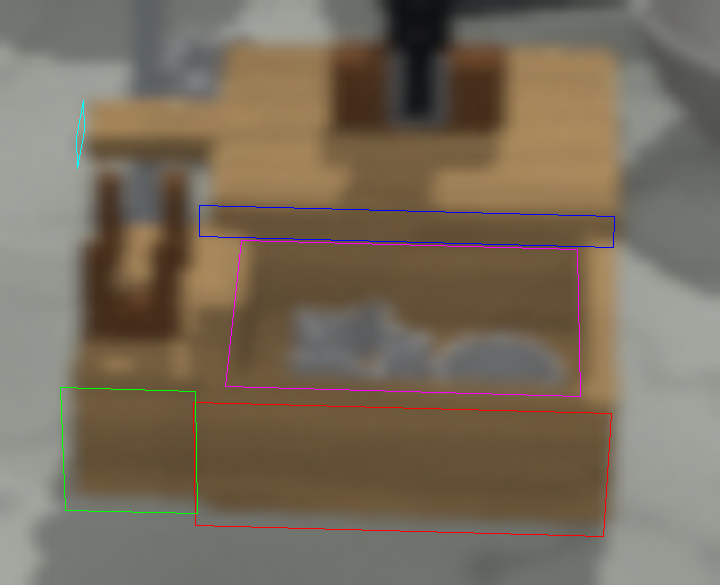

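Run:
```python
from h import *
f=eyes.grab_frame("top");z=124.6
b=[.6156,.1672,-.2754]
def W(p,pts):
    c,s=np.cos(p[2]),np.sin(p[2]);o=np.array(pts)/1000.
    return ((proj(f,np.c_[p[0]+c*o[:,0]-s*o[:,1],p[1]+s*o[:,0]+c*o[:,1],o[:,2]])-[205,125])*5+2+[400,0]).round().tolist()
print(W(b,[(83,-68,60),(-83,-68,60),(-137,-60,60),(83,-68,0),(80,-65,24+z),(-80,-65,24+z)]))
print(monitor.sense()["position"],monitor.sense()["clock"])
A=cv2.imread("pics/rawtop.png").astype(int).sum(2)
for v in range(150,190,6): print(v,A[v-1:v+2,255:290].mean(0).astype(int).tolist())
```

```text
[[781.0, 135.0], [712.0, 379.0], [677.0, 457.0], [790.0, 157.0], [760.0, 102.0], [689.0, 352.0]]
[0.61556523 0.16759568 0.12032749] 28.8417
150 [119, 96, 102, 202, 300, 327, 324, 327, 332, 339, 350, 357, 343, 331, 328, 315, 304, 308, 312, 303, 259, 306, 354, 365, 360, 363, 364, 369, 367, 372, 379, 386, 385, 389, 391]
156 [150, 144, 160, 222, 275, 277, 282, 272, 283, 291, 313, 331, 331, 312, 302, 302, 316, 313, 250, 228, 250, 272, 267, 220, 169, 164, 240, 300, 322, 350, 356, 380, 390, 392, 389]
162 [150, 153, 157, 142, 129, 111, 104, 115, 123, 172, 282, 315, 301, 301, 312, 313, 277, 231, 243, 267, 261, 231, 176, 156, 204, 274, 288, 289, 277, 273, 273, 285, 293, 289, 299]
168 [152, 147, 146, 158, 208, 236, 249, 250, 257, 251, 231, 229, 233, 244, 241, 205, 231, 258, 260, 238, 187, 153, 192, 267, 293, 296, 294, 289, 287, 282, 269, 262, 279, 290, 293]
174 [148, 142, 144, 169, 247, 265, 263, 252, 243, 228, 226, 236, 243, 216, 224, 245, 256, 247, 203, 156, 184, 249, 293, 295, 295, 296, 295, 297, 293, 290, 279, 275, 274, 282, 278]
180 [196, 153, 140, 178, 284, 343, 332, 306, 304, 306, 317, 265, 220, 220, 241, 237, 197, 157, 172, 237, 288, 298, 298, 299, 302, 292, 299, 296, 294, 300, 298, 299, 302, 301, 297]
186 [199, 176, 147, 192, 288, 314, 302, 302, 316, 290, 219, 223, 235, 237, 206, 165, 160, 208, 282, 305, 305, 297, 304, 302, 302, 300, 299, 298, 299, 297, 301, 294, 297, 294, 298]
```

In the top view, predicted and seen corners of lid and box agree within 0.5 mm relative to each other. The side view differs by about 1 px, which could be lid height. I'll lower it guarded, with a small search if it catches.

Run:
```python
from h import *
b=[.6156,.1678,-.2754];c,s=np.cos(b[2]),np.sin(b[2]);Z0=-.0043
env.movel([b[0],b[1],Z0+.070],velocity=.12)
tries=[(0,0),(0,2),(0,-2),(2,0),(-2,0),(2,2),(-2,2),(0,4),(2,-2),(-2,-2),(0,6)]
for dx,dy in tries:
    x=b[0]+(c*dx-s*dy)/1000;y=b[1]+(s*dx+c*dy)/1000
    if (dx,dy)!=(0,0): env.movel([x,y,Z0+.066],velocity=.1)
    g=env.movel([x,y,Z0+.0495],velocity=.05,guard=10)
    st=monitor.sense();print(dx,dy,g,(st["position"]-[0,0,Z0]).round(4),st["contact_force"].round(1),st["ft_torque"].round(2),round(st["clock"],1))
    if st["position"][2]-Z0<.0535 or st["clock"]>38: break
```

```text
0 0 True [0.6167 0.168  0.0594] [-0.   0.8  4.3] [-0.17  0.22  0.01] 29.8
0 2 True [0.6159 0.1696 0.0497] [-0.9 -0.4  4.7] [-0.42  0.1  -0.01] 30.4
```

```bash
cat >> h.py <<'E'
BX=[.6160,.1695,-.2754]
def bw(x,y,z):
    c,s=np.cos(BX[2]),np.sin(BX[2]); return np.array([BX[0]+c*x-s*y,BX[1]+s*x+c*y,z+DZ])
def knob(q): return bw(-.115,.028-.115*np.cos(q),.082+.115*np.sin(q)-.022)
E
python3 - <<'E'
from h import *
env.release(); p=monitor.sense()["position"]
env.movel([p[0],p[1],.30+DZ],velocity=.3)
qk=quat(BX[2]);k=knob(2.09)
env.reach(k+[0,0,.09],qk)
for c in("side","top"): snap(c,"home_"+c)
print(env.movel(k,velocity=.12,guard=8))
s=monitor.sense();print(s["clock"],(s["position"]-k).round(4),s["contact_force"])
env.close_gripper(80)
s=monitor.sense();print(s["clock"],s["finger_gap"],s["contact_force"])
E
```

```text
False
34.4917 [0.0004 0.0001 0.0009] [0.3773646  0.14834591 0.47744151]
35.0583 0.31738320331851577 [ 8.1910441  -2.21781373  0.81054865]
```

Run:
```python
from h import *
for q in np.linspace(2.09,0,11)[1:]:
    g=env.movel(knob(q),velocity=.12,guard=60)
    s=monitor.sense();print(round(q,2),g,round(s["clock"],1),(s["position"]-knob(q)).round(4),s["contact_force"].round(1),round(s["finger_gap"],3))
    if g: break
```

```text
1.88 False 35.4 [ 0.0017 -0.0003  0.0002] [ 8.   0.6 -4.6] 0.313
1.67 False 35.8 [ 0.0014 -0.0001 -0.0002] [ 8.9  1.3 -7.2] 0.314
1.46 False 36.1 [ 0.0012  0.0001 -0.0003] [ 7.1  2.7 -6.9] 0.313
1.25 False 36.5 [ 0.0009  0.0002 -0.0003] [ 6.7  3.2 -5.4] 0.316
1.04 False 36.8 [ 0.0007  0.0004 -0.0001] [ 5.   3.  -4.3] 0.315
0.84 False 37.2 [0.0007 0.0009 0.0002] [ 2.6  5.8 -1.4] 0.314
0.63 False 37.5 [0.0004 0.0006 0.    ] [ 1.1  5.4 -2. ] 0.315
0.42 False 37.9 [0.0003 0.0007 0.0002] [0.8 5.3 0.6] 0.318
0.21 False 38.2 [0.0002 0.0007 0.0001] [-0.3  5.3  0.4] 0.317
0.0 False 38.6 [0.0002 0.0008 0.0001] [-0.2  6.6  1.4] 0.312
```

Run:
```python
from h import *
k=knob(0)
g=env.movel(k-[0,0,.008],velocity=.03,guard=25);s=monitor.sense();print(g,(s["position"]-k).round(4),s["contact_force"].round(1))
env.movel(s["position"],velocity=.05); env.release()
env.movel(k+[0,0,.10],velocity=.2); env.close_gripper(20)
t=bw(-.115,-.087,.093)
env.movel(t+[0,0,.02],velocity=.2)
g=env.movel(t-[0,0,.006],velocity=.03,guard=20);s=monitor.sense();print("press",g,(s["position"]-t).round(4),s["contact_force"].round(1),s["clock"])
env.movel(t+[0,0,.15],velocity=.25)
env.reach([.42,-.15,.25],quat(0)); env.hold(.3)
A=snap("side")["frame"];B=snap("top")["frame"]
g=lambda F,u,v:cv2.resize(F[v:v+120,u:u+80,::-1],None,fx=5,fy=5,interpolation=cv2.INTER_CUBIC)
cv2.imwrite("pics/final.png",np.hstack([g(A,285,85),g(B,205,120)]))
print(monitor.sense()["clock"],monitor.sense()["contact_force"])
```

```text
False [ 0.0004  0.0009 -0.0071] [-2.9  4.4  8.2]
press True [ 0.0001 -0.     -0.0005] [-4.3 -0.7 11.8] 42.35
44.5833 [-0.89640969 -0.74580226  0.41608496]
```

View pics/final.png

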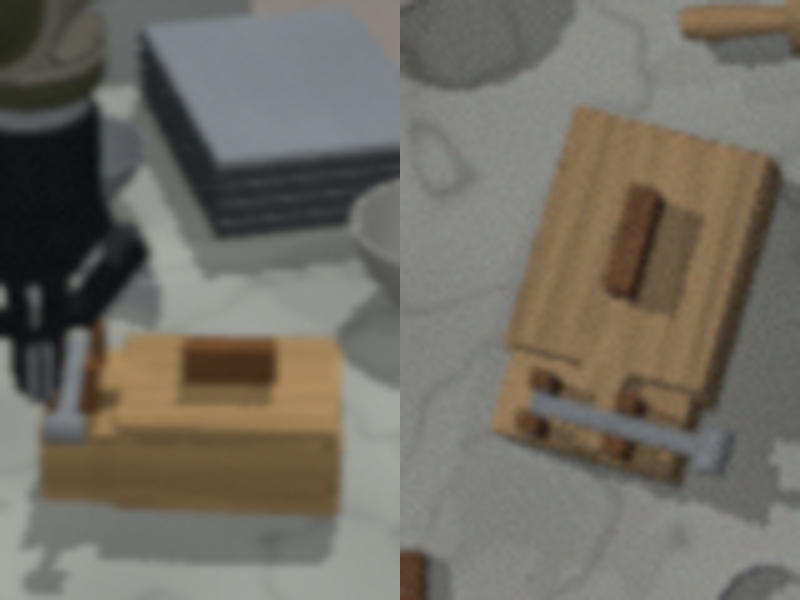

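The final picture shows the lid flush on the box, the bar over the tab, and the knob at (712,450) beyond the fork. I'll check the lid height by touching the pull, then back off and hand in.

Run:
```python
from h import *
t=bw(0,0,.106)
env.reach(t+[0,0,.08],quat(BX[2])); env.movel(t+[0,0,.015],velocity=.2)
g=env.movel(t-[0,0,.006],velocity=.03,guard=12);s=monitor.sense();print("pull",g,(s["position"]-t).round(4),s["contact_force"].round(1))
env.movel(t+[0,0,.15],velocity=.2); env.hold(.4)
s=monitor.sense();print(s["clock"],s["contact_force"])
job.hand_in()
```

```text
pull True [ 0.0001  0.0001 -0.    ] [-0.9  0.4  6.2]
48.3333 [-0.28690753  0.77895341 -0.32503773]
the job is handed in; nothing more can be done
```

I closed up the box and handed the job in at about 48 s on the robot's clock. No verdict came back.

**What I did:** I pulled the lid out by its tab until it lay clear of the rack and let go. I then re-gripped it by the pull, turned it, and lowered it onto the box. Finally I gripped the latch knob, swung the bar down into its fork, and pressed it from above.

**Last checks:**
- **Lid height:** touching the top of the pull gave the height expected for a lid fully home, within about 1 mm.
- **Latch:** the press on the knob made contact 0.5 mm from its closed height. The last picture shows the bar across the tab and in the fork, with the lid flush.
- **Robot:** the arm was clear and the tool force was near zero at hand-in.
- **Bystanders:** the arm kept clear of the cutters and the rolling pin, but I did not measure their positions again at the end.

**What failed or disagreed:**
- **First tab grip:** it closed on nothing, because the fingertips really stand about 35 mm higher than the reported tool position. A touch on the counter showed this, and I corrected every later move for it.
- **First lowering:** the lid caught on the rim, and it went in after a 2 mm shift in the box's +y direction.
- **Side camera:** it differed from the top camera by about 1 pixel on where the lid sat over the box. I went by the top camera; the 2 mm shift was in the direction the side camera pointed.
- **Step 2 (lid home with the latch still up):** my only direct evidence is the height at which the lid stopped going down, 49.7 mm. I did not look at a picture of it at that point.

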